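# Lock the bur-stand turntable with a push nut

### The job

The turntable of the bur stand is loose on its plain upright spindle. Take the toothed push nut, thread it flange down over the end of the spindle and press it straight down until it bears on the brass hub and holds the turntable slightly pressed down on its spring washer, then let go of it. Press on the nut only, not on the turntable, and with feeling, so that the spring washer is not squashed flat, and leave the other things on the bench where they are.

Things in the scene. Friction and masses are not known exactly. Their poses are not given: they have to be found in the camera images.
- nut_center (a point): Centre (half-way up, on the axis) of the steel push nut, which lies flange down on the bench at the start: a round collar 26 mm across and 16 mm tall with a flange 34 mm across and 3 mm thick at its foot, about 160 g. z is its axis, up. The bore is 17 mm wide; six small sprung teeth, 6 to 7 mm above its underside, reach in to an opening of about 7 mm. Grip it by the collar, above the flange.
- push_nut: The same push nut; origin at the centre of its underside (the flange's lower face), z up along its axis. Its teeth rub with roughly 5 to 12 N while it is being pushed down the spindle (it differs from nut to nut); once the flange bears on the hub the force rises by some 5 N per mm. The teeth hold about as much upward pull, so the nut stays where it is let go.
- bur_stand: The bur stand, fixed to the bench: steel foot 92 mm across with a plain upright steel spindle 10 mm thick. Origin at the centre of the foot's underside, on the bench; z up along the spindle. On it sits a wooden turntable 100 mm across and 20 mm thick (top 37 mm over the bench) with a brass hub 26 mm across, whose top lies 42 to 58 mm over the bench: it differs between stands and is not measured.
- turntable: The wooden turntable with its brass hub; origin at the centre of the wood's underside, 17 mm over the bench, z up. It rests on a spring (wave) washer of about 5.5 N per mm that lets it go down by 2.1 mm and is squashed flat by about 12 N.
- spindle_tip (a point): The top end of the spindle, on its axis, 96 mm over the bench. The end is tapered: 4 mm thick at the very top, 6.6 mm thick 5 mm below it, 8.8 mm thick 13 mm below, the full 10 mm from 24 mm below. The nut's teeth begin to rub when its underside is about 13 mm below the top.
- loupe: Bystander: black watchmaker's loupe, 38 mm across, 32 mm tall; origin at the centre of its underside.
- pot: Bystander: round pot with white lid, 45 mm across, 25 mm tall; origin at the centre of its underside.
- pliers_small: Bystander: half-round pliers lying flat, 47 x 80 x 12 mm; origin at the centre of the underside.

How it is judged:
On the way, in this order (a step that is already met when the one before it is completed fails the run):
1. the push nut is threaded over the end of the spindle, upright (horizontal distance between push_nut and spindle_tip below 0.004 m and z of push_nut in the frame of spindle_tip below -0.006 m and angle between push_nut's own z axis and vertical below 0.2 rad), for 0.1 s.
2. the push nut bears on the hub with more than 2 N (contact force between push_nut and turntable above 2 N), for 0.1 s.
At the end, for the whole second after the job is handed in: The push nut sits on the spindle, let go and at rest, upright within 0.1 rad and centred within 3 mm, and still bears on the hub with more than 1.5 N (the turntable is held pressed down on its spring washer) (contact force between push_nut and turntable above 1.5 N and horizontal distance between push_nut and spindle_tip below 0.003 m and angle between push_nut's own z axis and vertical below 0.1 rad and linear speed of push_nut below 0.02 m/s); the robot touches nothing.
It fails at once if the spring washer is squashed flat: the nut presses on the turntable and hub with more than 12 N (contact force between push_nut and turntable above 12 N).
It fails at once if the gripper or arm leans on the turntable with more than 6 N (contact force between any of the fingers, the arm and turntable above 6 N).
It fails at once if a bystander is moved by more than 15 mm (distance of any of loupe, pot, pliers_small from where it was at the start of the episode above 0.015 m).
It also fails if it takes over 67 s, if anything falls off the work surface, if the arm or the gripper's body presses on something with over 40 N, if the wrist force passes 120 N, or if a joint passes its speed limit or range.

### The arm

A 6-joint arm with a two-finger parallel gripper is mounted at the origin on a cart in front of the work surface, level with it; the furniture and walls round the work are solid. World frame = base frame: x ahead of the robot, y to its left, z up, the work surface at z = 0. Lengths are in m, angles in rad, forces in N, time in s.
With the tool pointing down it reaches from about 0.25 to 0.725 m from the base axis. Payload 4 kg.
Tool frame: the origin (TCP) lies midway between the tips of the shut fingers; the grasp point (between the pads) lies robot.grasp_offset behind it (robot.grasp_offset is the distance from the TCP to the grasp point, in m); z points along the fingers, y is the direction in which the jaws open and shut (so a half turn about z gives the same grasp; the last joint's range is limited). The gripper opens to 85 mm and grips with 20 to 120 N. Pads are 22 mm wide; open, the fingers measure 114 mm over their backs; the gripper's body (76 mm by 85 mm) begins 54 mm behind the grasp point. The pads swing forward as they close: fully open they stand 13 mm farther back than shut.
Start: joints at [1.194, 0.241, 0.005, 1.335, 0, 1.571], TCP at [0.184, 0.465, 0.231] pointing down, gripper open.
Joint ranges: [-2.72, 2.72], [-1.05, 1.87], [-1.09, 1.28], [-1.99, 2.15], [-1.42, 1.44], [-3.14, 3.14]. Speed limits (rad/s): [2.79, 2.79, 3.14, 3.14, 3.14, 3.14].

### API

Orientations are given as a rotation vector (axis times angle).
In Python, from rig import readout, eyes, job, find_in, robot gives the robot as it stands.
- The arm moves only by the tool step_arm, never from a script. Its argument "commands" is one flat list of numbers, 7 for each row, row after row: the shift along the tool's x, y, z as a fraction of full scale, then the turn, a rotation vector about the tool's x, y, z as a fraction of full scale, then the opening, from 0 (shut) to 1 (fully open). In form: [x, y, z, wx, wy, wz, jaw, x, y, z, wx, wy, wz, jaw, ...]. A call has 1 to 5 rows; each row shifts and turns the commanded pose from where the row before left it, along the tool's axes as they then stand; what a row does not reach is not made up. Full scale, the value 1, is 20 mm for a shift and 360 degrees for a turn. A row lasts 1/12 s, in which the tool goes at most 41.7 mm and 7.16 degrees, less where a joint would pass 70% of its speed; a pose out of reach is approached as far as the arm can. A call with a number of a shift or a turn outside -1 to 1 is refused whole. A call with a gripper value outside its range is refused whole. The fingers move at their own pace and stop on an object; "grip_force" is the grip in N (left out, the last holds). Time passes only in rows, so rows that do not move let the fingers close. It gives the time, the measured TCP pose, the force and the opening at its end, in the units of the state.
- readout.observe(): the state, without advancing time (a new reading comes with each control period).
- eyes.get_image(name): name is "scene" or "top" or "wrist"; returns the picture (420x560x3 uint8, blue, green, red); there is no depth.
- eyes.camera_params(name): a dict with "camera_matrix" (3x3 intrinsics, pixels), "world_to_cam" (4x4, takes a point from world to camera coordinates). Camera axes: x right, y down, z forward; pixel columns grow to the right and rows downward; lengths in m; the calibration is good to about 2 mm. The wrist camera is an equidistant fisheye: a pixel r from the principal point sees the ray r / f radians off the axis. A picture is of the moment at which its call begins: read the wrist's pose just before it. camera_params takes no time and is no camera call; for the wrist camera it gives the pose at the moment of the call.
- job.finish_job(): hands the job in, once; it reports no verdict.
Trained networks look in the newest picture that a camera, given by its name, has taken for a name from the list of things; names that differ only in an ending like _2 or _b are one class to them, and where a whole thing is asked for, a point or a joint stands for the part that bears it (a point fixed in the world has none). Each returns a list of dicts, best first, with "conf" (0 to 1); they miss things now and then, are a little off and sometimes report something else, mostly with a low value. They report only what shows in the picture. A call takes as long as a camera call.
- find_in(camera, name): "box" ([left, top, right, bottom] in pixels, round what is visible of it).
The state is a dict: "time_s": time; "joints": joint angles; "dq": joint speeds; "joint_efforts": joint torques, N m; "tcp_pos": TCP position; "tool_rot": TCP orientation; "wrist_force": force on the tool from outside, world axes, zero at the start; "ft_torque": the same for the moment, N m; "width": finger opening in m.
Only numpy, scipy, OpenCV 4.12 (cv2) and the standard library are available. Lean on these libraries where they do the work, as an engineer would, in place of code of your own. Each camera call takes 0.05 s, during which the arm holds its last target.

## Working session

There is one attempt and no reset: what is moved stays moved. The work goes in short steps, Python scripts to look and compute and a tool call to move; the robot and the scene stay as the last step left them, time stands still between calls to the robot, and variables do not carry over. Pictures are saved under pics/ and viewed, and the job is handed in when it is done.

Besides the shell and the picture viewer there is one more tool, called after ">>>" in YAML: its name, and indented under it one key for each argument. step_arm: Moves the arm, as the interface text tells. Shift numbers are shares of 20 mm and turn numbers shares of 360 degrees, none past 1 either way. Its arguments: {"type":"object","properties":{"commands":{"type":"array"},"grip_force":{"type":"number"}},"required":["commands"]}

```bash
ls; mkdir -p pics; python3 - <<'E'
from rig import readout, eyes, job, find_in, robot
import cv2
print(readout.observe()); print(robot.grasp_offset)
for n in ["scene","top","wrist"]:
    im=eyes.get_image(n); cv2.imwrite(f"pics/{n}0.png",im)
    p=eyes.camera_params(n); print(n,p)
    for k in ["push_nut","nut_center","bur_stand","spindle_tip","turntable","loupe","pot","pliers_small"]:
        r=find_in(n,k); print(k,[(x['box'],round(x['conf'],2)) for x in r[:2]])
E
```

```text
pics
{'time_s': 0.0, 'joints': array([ 1.19399538e+00,  2.41423966e-01,  3.74454049e-03,  1.33524535e+00,
       -2.83970814e-05,  1.57076523e+00]), 'dq': array([ 0.00052733, -0.00108576, -0.00022602,  0.00131121, -0.00101228,
        0.00027741]), 'joint_efforts': array([-1.37561612e-03, -3.72317255e+01,  2.52409029e+01,  1.69457216e-02,
       -1.53241735e-04, -3.91688149e-07]), 'tcp_pos': array([0.18374603, 0.46432405, 0.23041526]), 'tool_rot': array([-0.58826454, -3.08564562,  0.00329216]), 'wrist_force': array([ 0.06013169, -0.34809821, -0.32872896]), 'ft_torque': array([-0.01056406, -0.01442536, -0.00583446]), 'width': 0.08524292365989576}
0.0187
scene {'camera_matrix': array([[422.31775375,   0.        , 276.20607827],
       [  0.        , 422.31775375, 207.25336937],
       [  0.        ,   0.        ,   1.        ]]), 'world_to_cam': array([[ 0.86984925, -0.49329604,  0.00461441, -0.42938998],
       [-0.38647666, -0.68724389, -0.61508669,  0.32392626],
       [ 0.30659105,  0.53324933, -0.78844599,  0.85357904],
       [ 0.        ,  0.        ,  0.        ,  1.        ]])
[... 1053 characters left out ...]
293.3, 242.4], 0.64)]
loupe [([334.8, 188.6, 344.5, 203.1], 0.66)]
pot [([150.1, 171.3, 167.2, 191.3], 0.69)]
pliers_small [([383.6, 202.2, 405.0, 214.9], 0.7)]
wrist {'camera_matrix': array([[325.1922621 ,   0.        , 276.27640404],
       [  0.        , 325.1922621 , 212.23456534],
       [  0.        ,   0.        ,   1.        ]]), 'world_to_cam': array([[ 0.36761149,  0.92997826,  0.00149314, -0.5014695 ],
       [ 0.89506192, -0.35424431,  0.27087844, -0.03479892],
       [ 0.25244   , -0.09824157, -0.9626124 ,  0.37662831],
       [ 0.        ,  0.        ,  0.        ,  1.        ]])}
push_nut []
nut_center []
bur_stand []
spindle_tip []
turntable []
loupe []
pot []
pliers_small []
```

View images.

```bash
python3 - <<'E'
import cv2,numpy as np
a=cv2.imread('pics/scene0.png')[120:350,190:370]; b=cv2.imread('pics/top0.png')[160:260,140:420]
cv2.imwrite('pics/s0c.png',cv2.resize(a,None,fx=2.6,fy=2.6,interpolation=cv2.INTER_CUBIC))
cv2.imwrite('pics/t0c.png',cv2.resize(b,None,fx=2.8,fy=2.8,interpolation=cv2.INTER_CUBIC))
E
```

```text
(no output)
```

View pics/s0c.png

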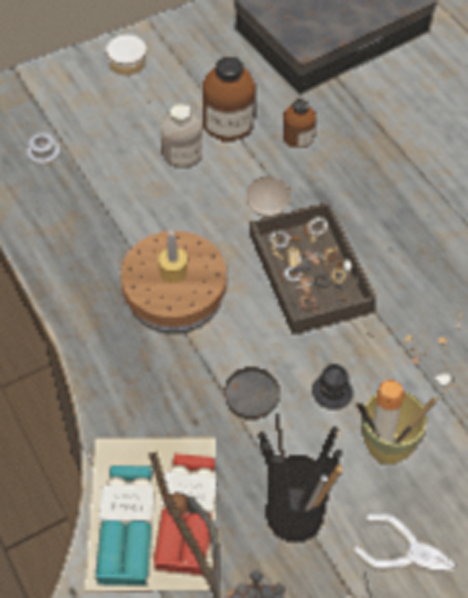

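View pics/t0c.png

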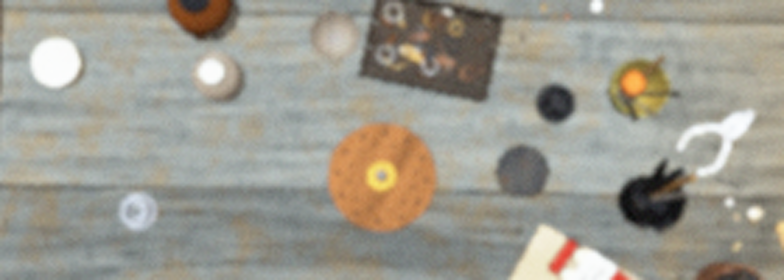

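View pics/wrist0.png

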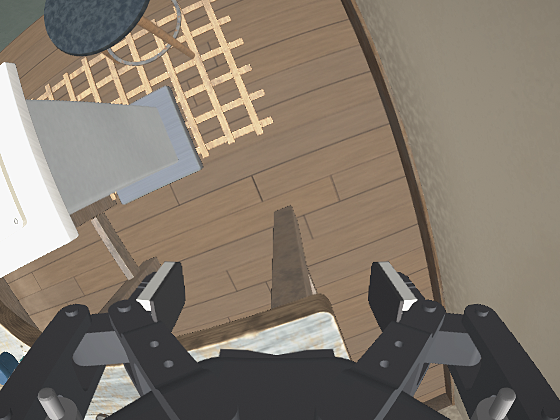

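View pics/scene0.png

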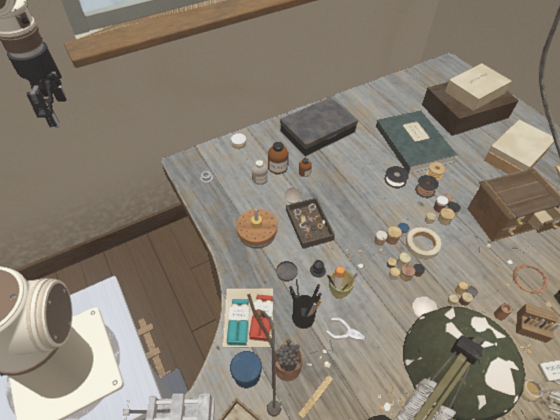

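```bash
cat > h.py <<'E'
import numpy as np
from rig import eyes
def ray(cam,uv,p=None):
    p=p or eyes.camera_params(cam); K=p['camera_matrix'];T=p['world_to_cam']
    x=(uv[0]-K[0,2])/K[0,0]; y=(uv[1]-K[1,2])/K[1,1]
    if cam=='wrist':
        r=np.hypot(x,y); s=np.sin(r)/r if r>1e-9 else 1; d=np.array([x*s,y*s,np.cos(r)])
    else: d=np.array([x,y,1.])
    R=T[:3,:3]; return -R.T@T[:3,3], R.T@d
def plane(cam,uv,z,p=None):
    o,d=ray(cam,uv,p); return o+d*(z-o[2])/d[2]
def proj(cam,X,p=None):
    p=p or eyes.camera_params(cam); K=p['camera_matrix'];T=p['world_to_cam']
    c=T[:3,:3]@np.asarray(X)+T[:3,3]
    if cam=='wrist':
        r=np.hypot(c[0],c[1]); th=np.arctan2(r,c[2]); q=c[:2]/r*th
    else: q=c[:2]/c[2]
    return K[:2,:2].diagonal()*q+K[:2,2]
def mid(cs):
    A=np.zeros((3,3));b=np.zeros(3)
    for o,d in cs:
        d=d/np.linalg.norm(d);P=np.eye(3)-np.outer(d,d);A+=P;b+=P@o
    X=np.linalg.solve(A,b); return X,[np.linalg.norm(np.cross(X-o,d/np.linalg.norm(d))) for o,d in cs]
E
python3 - <<'E'
from h import *
print('nut',plane('top',(189.8,235.8),.008),plane('scene',(206.6,176.7),.008))
print('nut tri',mid([ray('top',(189.8,235.8)),ray('scene',(206.6,176.7))]))
print('tt',plane('top',(276.8,223.6),.037))
print('hub',plane('top',(276.1,222.9),.05))
t=np.array((172,234))/2.6+(190,120); print('tip',plane('scene',t,.096))
print('hub scene z for', np.array((173,253))/2.6+(190,120))
E
```

```text
nut [0.45466514 0.32920121 0.008     ] [0.45937489 0.32829688 0.008     ]
nut tri (array([0.45684679, 0.32789055, 0.00966464]), [np.float64(0.0023410184013187654), np.float64(0.0023410184013187936)])
tt [0.49027656 0.09956245 0.037     ]
hub [0.49173597 0.10120658 0.05      ]
tip [0.49498356 0.09777187 0.096     ]
hub scene z for [256.53846154 217.30769231]
```

```bash
python3 - <<'E'
from h import *
from rig import readout
from scipy.spatial.transform import Rotation as R
s=readout.observe(); Rt=R.from_rotvec(s['tool_rot']).as_matrix(); print(s['time_s'],Rt.round(4))
T=eyes.camera_params('wrist')['world_to_cam']; c=-T[:3,:3].T@T[:3,3]
print('cam in tool',Rt.T@(c-s['tcp_pos']), 'axis in tool',Rt.T@T[2,:3], 'camx', Rt.T@T[0,:3])
# yaw needed
G=np.diag([-1,1,-1.]); print((R.from_matrix(Rt.T@G)).as_rotvec()/(2*np.pi))
G=np.diag([1,-1,-1.]); print((R.from_matrix(Rt.T@G)).as_rotvec()/(2*np.pi))
print('shift', Rt.T@(np.array([.457,.3285,.13])-s['tcp_pos'])*50)
E
```

```text
1.35 [[-0.9298  0.3679  0.    ]
 [ 0.3679  0.9298  0.    ]
 [-0.      0.     -1.    ]]
cam in tool [ 0.0686931  0.0008854 -0.1413907] axis in tool [-0.2708713   0.00148284  0.96261443] camx [ 3.55467886e-04  9.99998899e-01 -1.44040359e-03]
[ 2.61755781e-06  1.69522117e-06 -5.99688230e-02]
[ 2.37159708e-06 -3.66193660e-06  4.40031177e-01]
shift [-15.20387685  -1.32021976   5.06585232]
```

>>> step_arm:
  commands: [-1,-0.09,0.2,0,0,0,1,-1,-0.09,0.2,0,0,0,1,-1,-0.09,0.2,0,0,0,1,-1,-0.09,0.2,0,0,0,1,-1,-0.09,0.2,0,0,0,1]

```text
time_s: 1.77
tcp_pos: [0.2744, 0.4193, 0.2112]
tool_rot: [0.588, 3.086, 0.0]
wrist_force: [0.1, -0.4, 0.1]
width: 0.0854
```

>>> step_arm:
  commands: [-1,-0.09,0.2,0,0,0,1,-1,-0.09,0.2,0,0,0,1,-1,-0.09,0.2,0,0,0,1,-1,-0.09,0.2,0,0,0,1,-1,-0.09,0.2,0,0,0,1]

```text
time_s: 2.18
tcp_pos: [0.3642, 0.3741, 0.1911]
tool_rot: [0.588, 3.086, 0.0]
wrist_force: [0.0, -0.1, 0.6]
width: 0.0855
```

>>> step_arm:
  commands: [-1,-0.09,0.2,0,0,0,1,-1,-0.09,0.2,0,0,0,1,-1,-0.09,0.2,0,0,0,1,-1,-0.09,0.2,0,0,0,1,-1,-0.09,0.2,0,0,0,1]

```text
time_s: 2.6
tcp_pos: [0.4539, 0.3289, 0.1711]
tool_rot: [-0.589, -3.086, -0.0]
wrist_force: [-0.6, 0.8, 0.2]
width: 0.0853
```

>>> step_arm:
  commands: [0,0,0,0,0,-0.015,1,0,0,0,0,0,-0.015,1,0,0,0,0,0,-0.015,1,0,0,0,0,0,-0.015,1,0,0,0,0,0,0,1]

```text
time_s: 3.02
tcp_pos: [0.4531, 0.3293, 0.1712]
tool_rot: [0.002, -3.141, 0.0]
wrist_force: [0.0, 0.5, 0.5]
width: 0.0853
```

```bash
python3 - <<'E'
from h import *
from rig import readout,find_in
import cv2
s=readout.observe(); print(s['time_s'],s['tcp_pos'],s['tool_rot'])
p=eyes.camera_params('wrist'); im=eyes.get_image('wrist'); cv2.imwrite('pics/w1.png',im)
r=find_in('wrist','push_nut'); print(r)
print(proj('wrist',[.457,.3285,.008],p))
for b in r[:1]:
    b=b['box']; print(plane('wrist',((b[0]+b[2])/2,(b[1]+b[3])/2),.008,p))
E
```

```text
3.0167 [0.45308267 0.32933515 0.17116325] [ 2.19182656e-03 -3.14138318e+00  1.61688585e-04]
[{'box': [33.5, 192.2, 109.5, 281.3], 'conf': 0.73}, {'box': [262.7, 176.8, 295.8, 215.4], 'conf': 0.59}]
[274.08550644 198.66087748]
[0.50035384 0.09395081 0.008     ]
```

View pics/w1.png

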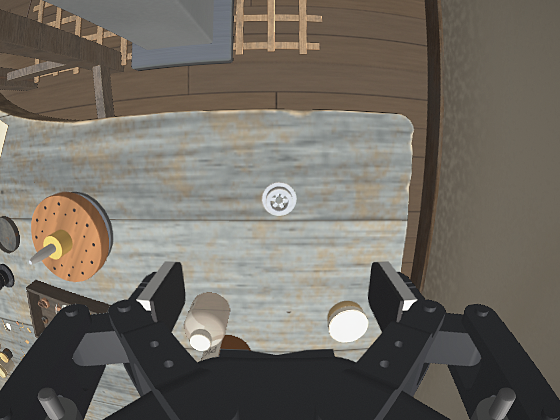

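```bash
python3 - <<'E'
from h import *
import cv2
p=eyes.camera_params('wrist')
for uv,z in [((279.2,196.1),.008),((279.5,199.3),.003),((279.5,200.5),.016)]: print(plane('wrist',uv,z,p))
im=cv2.imread('pics/w1.png')[165:235,240:320]; cv2.imwrite('pics/w1c.png',cv2.resize(im,None,fx=8,fy=8,interpolation=cv2.INTER_CUBIC))
im=cv2.imread('pics/w1.png')[180:290,20:120]; cv2.imwrite('pics/w1d.png',cv2.resize(im,None,fx=5,fy=5,interpolation=cv2.INTER_CUBIC))
E
```

```text
[0.45442314 0.33351882 0.008     ]
[0.45878345 0.33386402 0.003     ]
[0.4568293  0.33372117 0.016     ]
```

View pics/w1c.png

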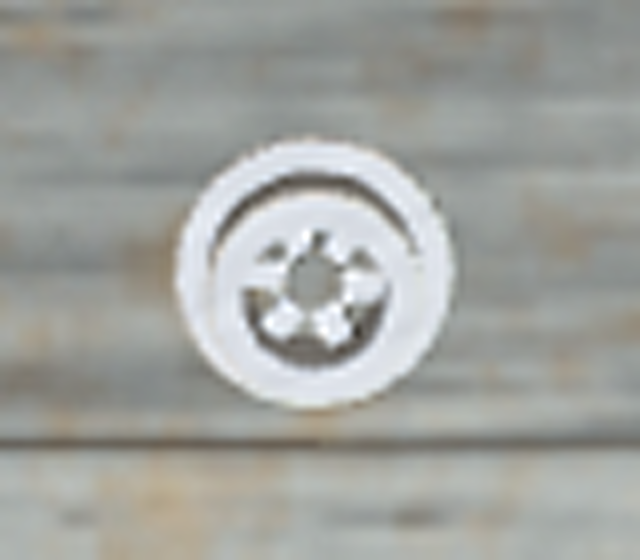

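View pics/w1d.png

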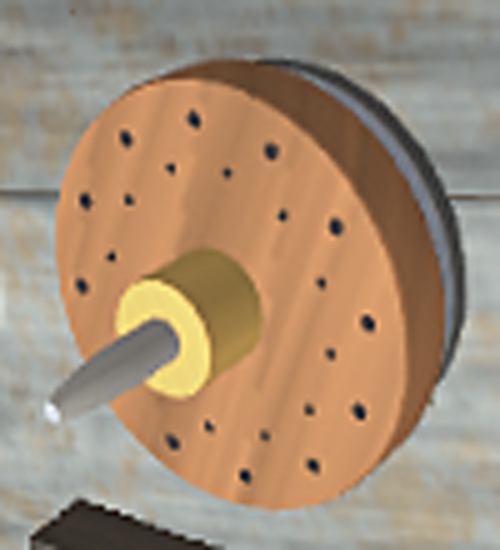

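```bash
python3 - <<'E'
from h import *
from rig import readout
s=readout.observe();t=s['tcp_pos']
for dz in [0,.013,.0187,.03]:
  print(dz,proj('wrist',t+[0,0,dz]), proj('wrist',t+[0,.0425,dz]), proj('wrist',t+[.011,-.0425,dz]))
E
```

```text
0 [274.07569731 269.28401134] [360.58435485 267.8166985 ] [190.17966093 287.56115838]
0.013 [273.93216859 281.93314253] [367.23562537 279.91583881] [183.81829242 300.65152958]
0.0187 [273.86238767 288.13359099] [370.45166549 285.80873343] [180.76699269 306.97956533]
0.03 [273.70973643 301.8172375 ] [377.44514126 298.72204089] [174.18797574 320.73563786]
```

>>> step_arm:
  commands: [-0.1,0.04,0.8,0,0,0,1,-0.1,0.04,0.8,0,0,0,1,-0.1,0.04,0.8,0,0,0,1,0,0.04,0.8,0,0,0,1,0,0,0.8,0,0,0,1]

```text
time_s: 3.53
tcp_pos: [0.4591, 0.3329, 0.0907]
tool_rot: [0.003, 3.141, 0.001]
wrist_force: [0.6, -0.6, 0.1]
width: 0.0855
```

```bash
python3 - <<'E'
from h import *
from rig import readout,find_in
import cv2
s=readout.observe(); print(s['time_s'],s['tcp_pos'],s['tool_rot'])
p=eyes.camera_params('wrist'); im=eyes.get_image('wrist'); cv2.imwrite('pics/w2.png',im)
r=find_in('wrist','push_nut'); print(r)
cv2.imwrite('pics/w2c.png',cv2.resize(im[190:340,200:360],None,fx=4,fy=4,interpolation=cv2.INTER_CUBIC))
E
```

```text
3.5333 [0.45912657 0.33287713 0.09069334] [2.94602517e-03 3.14118833e+00 5.41853453e-04]
[{'box': [252.1, 193.1, 298.7, 238.5], 'conf': 0.79}]
```

View pics/w2c.png

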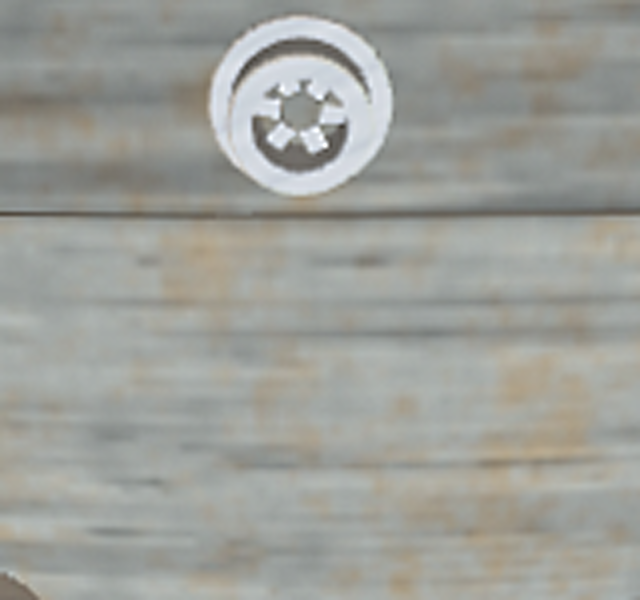

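View pics/w2.png

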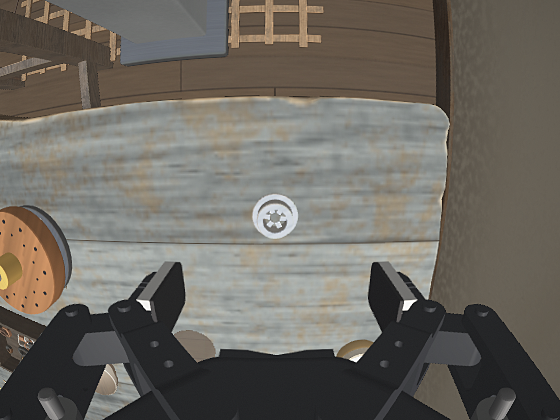

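```bash
python3 - <<'E'
from h import *
for uv,z in [((274.9,216.1),.002),((274.9,220.8),.016)]: print(plane('wrist',uv,z))
E
```

```text
[0.45543336 0.33121344 0.002     ]
[0.45474936 0.33130262 0.016     ]
```

```bash
python3 - <<'E'
from h import *
from rig import readout,find_in
import cv2
s=readout.observe(); print(s['time_s'],s['tcp_pos'],s['tool_rot'])
p=eyes.camera_params('wrist'); im=eyes.get_image('wrist'); cv2.imwrite('pics/w3.png',im)
g=cv2.cvtColor(im,cv2.COLOR_BGR2GRAY)[180:260,240:310]
_,m=cv2.threshold(g,190,255,0); ys,xs=np.where(m>0); print(xs.min()+240,xs.max()+240,ys.min()+180,ys.max()+180)
r=find_in('wrist','push_nut'); print(r)
for uv,z in [((274.9,216.1),.002),((274.9,220.8),.016)]: print(plane('wrist',uv,z,p))
E
```

```text
3.6333 [0.45702488 0.33134155 0.08845516] [-2.08427305e-03 -3.13669784e+00  5.50745389e-03]
255 300 198 242
[{'box': [255.1, 197.3, 298.8, 243.3], 'conf': 0.58}]
[0.45543336 0.33121344 0.002     ]
[0.45474936 0.33130262 0.016     ]
```

```bash
python3 - <<'E'
from h import *
from rig import readout
s=readout.observe(); print(s['time_s'],s['tcp_pos'],s['tool_rot'],s['dq'])
for uv,z in [((277.5,220),.002)]: print(plane('wrist',uv,z))
E
```

```text
3.7333 [0.45880974 0.33260677 0.09138203] [-1.07726331e-03 -3.14101486e+00  7.14767200e-04] [ 0.00016261 -0.0197362   0.02737402  0.00055056 -0.00015445 -0.00593724]
[0.46146413 0.33465537 0.002     ]
```

>>> step_arm:
  commands: [0,0,0,0,0,0,1,0,0,0,0,0,0,1]

```text
time_s: 3.9
tcp_pos: [0.4598, 0.3332, 0.0927]
tool_rot: [0.0, 3.139, 0.002]
wrist_force: [0.0, 0.1, 0.4]
width: 0.0854
```

```bash
python3 - <<'E'
from h import *
from rig import readout,find_in
import cv2
s=readout.observe(); print(s['time_s'],s['tcp_pos'],s['tool_rot'],s['dq'])
p=eyes.camera_params('wrist'); im=eyes.get_image('wrist'); cv2.imwrite('pics/w4.png',im)
g=cv2.cvtColor(im,cv2.COLOR_BGR2GRAY)[180:260,240:310]
_,m=cv2.threshold(g,190,255,0); ys,xs=np.where(m>0); print(xs.min()+240,xs.max()+240,ys.min()+180,ys.max()+180)
print(plane('wrist',((xs.min()+xs.max())/2+240,(ys.min()+ys.max())/2+180),.002,p))
s=readout.observe(); print(s['time_s'],s['tcp_pos'],s['tool_rot'],s['dq'])
E
```

```text
3.9 [0.45982397 0.33324538 0.09274643] [4.38881412e-04 3.13946326e+00 2.38774035e-03] [-0.00066727 -0.00056241 -0.0037736  -0.00223734 -0.00214152 -0.00299929]
252 296 193 236
[0.45884271 0.33289982 0.002     ]
3.95 [0.45976386 0.3331889  0.09267198] [2.47575387e-04 3.13953452e+00 2.29367129e-03] [ 0.00172962  0.00200066 -0.00503771 -0.00274971 -0.00146337 -0.00263048]
```

>>> step_arm:
  commands: [0.1,-0.1,0.6,0,0,0,1,0,0,0.8,0,0,0,1,0,0,0.8,0,0,0,1,0,0,0.5,0,0,0,1,0,0,0.3,0,0,0,1]

```text
time_s: 4.37
tcp_pos: [0.4566, 0.3304, 0.0305]
tool_rot: [0.0, -3.141, 0.001]
wrist_force: [-0.0, -0.4, -0.0]
width: 0.0857
```

>>> step_arm:
  commands: [0,0,0,0,0,0,1,0,0,0,0,0,0,1,0,0,0,0,0,0,1,0,0,0,0,0,0,1,0,0,0,0,0,0,1]

```text
time_s: 4.78
tcp_pos: [0.4575, 0.331, 0.0322]
tool_rot: [-0.0, 3.14, 0.001]
wrist_force: [0.4, 0.0, -0.0]
width: 0.0851
```

```bash
python3 - <<'E'
from h import *
from rig import readout,find_in
import cv2
s=readout.observe(); print(s['time_s'],s['tcp_pos'],s['tool_rot'])
p=eyes.camera_params('wrist'); im=eyes.get_image('wrist'); cv2.imwrite('pics/w5.png',im)
for dz in (0,.0187): print(proj('wrist',s['tcp_pos']+[0,0,dz],p))
E
```

```text
4.7833 [0.457549   0.33103208 0.03216952] [-3.04512349e-04  3.14024580e+00  1.44330075e-03]
[274.0221249  269.30887334]
[273.84693197 288.21551694]
```

View pics/w5.png

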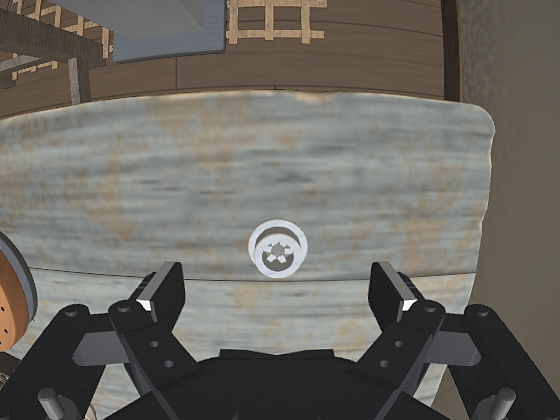

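```bash
python3 - <<'E'
from h import *
import cv2
im=cv2.imread('pics/w5.png'); g=cv2.cvtColor(im,cv2.COLOR_BGR2GRAY)[205:290,235:320]
_,m=cv2.threshold(g,190,255,0); ys,xs=np.where(m>0); print(xs.min()+235,xs.max()+235,ys.min()+205,ys.max()+205)
cv2.imwrite('pics/w5c.png',cv2.resize(im[205:290,235:320],None,fx=7,fy=7,interpolation=cv2.INTER_CUBIC))
# fit: project circles
def ext(c,r,z):
    P=np.array([proj('wrist',[c[0]+r*np.cos(a),c[1]+r*np.sin(a),z]) for a in np.linspace(0,6.28,60)]); return P.min(0),P.max(0)
for c in [(.4575,.331),(.456,.331)]: print(c,ext(c,.017,.003),ext(c,.013,.016),ext(c,.0085,.016))
E
```

```text
249 307 220 277
(0.4575, 0.331) (array([244.26272401, 218.17266203]), array([304.4427361 , 273.91331751])) (array([249.59983717, 232.97275131]), array([298.93123234, 278.06415496])) (array([258.12080424, 241.15426417]), array([290.40298377, 270.64927481]))
(0.456, 0.331) (array([244.17640924, 215.54360738]), array([304.52148824, 271.61893486])) (array([249.51877898, 230.20869286]), array([299.00300742, 275.61148269])) (array([258.06594081, 238.44035202]), array([290.44845763, 268.13988467]))
```

View pics/w5c.png

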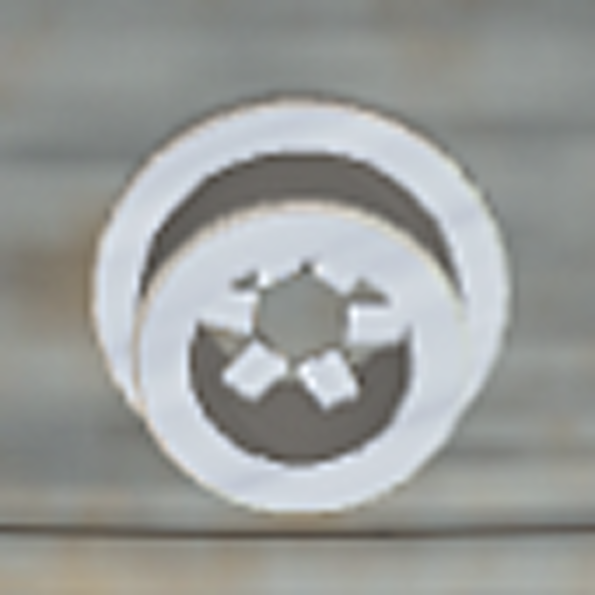

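>>> step_arm:
  commands: [0,0,0.4,0,0,0,1,0,0,0.4,0,0,0,1,0,0,0.3,0,0,0,1,0,0,0.15,0,0,0,1,0,0,0.05,0,0,0,1]
  grip_force: 50

```text
time_s: 5.25
tcp_pos: [0.4561, 0.33, 0.0039]
tool_rot: [0.0, -3.139, 0.002]
wrist_force: [0.1, 0.1, 0.3]
width: 0.0852
```

>>> step_arm:
  commands: [0,0,0,0,0,0,0.8,0,0,0,0,0,0,0.6,0,0,0,0,0,0,0.5,0,0,0,0,0,0,0.4,0,0,0,0,0,0,0.4]

```text
time_s: 5.67
tcp_pos: [0.4572, 0.3308, 0.0056]
tool_rot: [-0.0, 3.141, 0.001]
wrist_force: [0.0, -0.0, 0.0]
width: 0.0343
```

```bash
python3 - <<'E'
from h import *
from rig import readout,find_in
import cv2
s=readout.observe(); print(s['time_s'],s['tcp_pos'],s['tool_rot'],s['width'],s['wrist_force'])
im=eyes.get_image('wrist'); cv2.imwrite('pics/w6.png',im[180:420,100:460])
E
```

```text
5.6667 [0.45722295 0.3308012  0.00562724] [-2.78412236e-04  3.14105503e+00  6.23346944e-04] 0.034262237687441216 [ 0.01218987 -0.00112452  0.01548258]
```

View pics/w6.png

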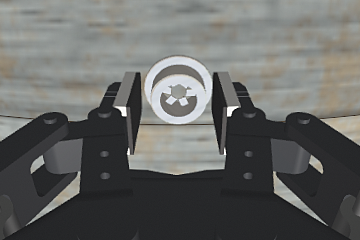

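>>> step_arm:
  commands: [0,0,0,0,0,0,0.3,0,0,0,0,0,0,0.25,0,0,0,0,0,0,0.1,0,0,0,0,0,0,0,0,0,0,0,0,0,0]
  grip_force: 60

```text
time_s: 6.13
tcp_pos: [0.4572, 0.3309, 0.0059]
tool_rot: [-0.0, 3.141, 0.001]
wrist_force: [-0.9, -0.6, 5.6]
width: 0.0234
```

```bash
python3 - <<'E'
from h import *
from rig import readout,find_in
import cv2
s=readout.observe(); print(s['time_s'],s['tcp_pos'],s['tool_rot'],s['width'],s['wrist_force'])
im=eyes.get_image('wrist'); cv2.imwrite('pics/w7.png',cv2.resize(im[200:360,180:380],None,fx=3.5,fy=3.5,interpolation=cv2.INTER_CUBIC))
E
```

```text
6.1333 [0.45722137 0.33086089 0.00593468] [-2.99002331e-04  3.14092653e+00  9.52179684e-04] 0.023388050500341886 [-0.86758927 -0.57273231  5.56129718]
```

View pics/w7.png

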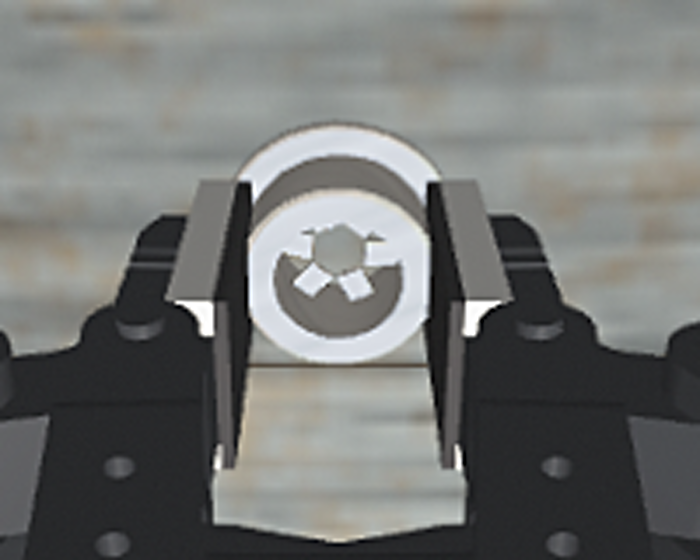

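>>> step_arm:
  commands: [0,0,-0.3,0,0,0,0,0,0,-0.6,0,0,0,0,0,0,-0.9,0,0,0,0,0,0,-0.9,0,0,0,0,0,0,-0.9,0,0,0,0]

```text
time_s: 6.6
tcp_pos: [0.4564, 0.3301, 0.0773]
tool_rot: [0.0, -3.14, 0.002]
wrist_force: [-0.3, -0.1, -2.5]
width: 0.0234
```

>>> step_arm:
  commands: [0,0,-0.9,0,0,0,0,0,0,-0.9,0,0,0,0,0,0,-0.5,0,0,0,0,0,-0.4,0,0,0,0,0,0,-0.8,0,0,0,0,0]

```text
time_s: 7.02
tcp_pos: [0.4572, 0.3074, 0.1232]
tool_rot: [-0.004, 3.141, 0.002]
wrist_force: [0.8, -0.5, -1.8]
width: 0.0237
```

>>> step_arm:
  commands: [-0.3,-1,0,0,0,0,0,-0.3,-1,0,0,0,0,0,-0.3,-1,0,0,0,0,0,-0.3,-1,0,0,0,0,0,-0.3,-1,0,0,0,0,0]

```text
time_s: 7.43
tcp_pos: [0.486, 0.2047, 0.1217]
tool_rot: [0.0, -3.139, 0.002]
wrist_force: [1.2, -0.1, -1.7]
width: 0.0233
```

>>> step_arm:
  commands: [0,-1,0,0,0,0,0,0,-0.8,0,0,0,0,0,0,-0.5,0,0,0,0,0,0,-0.3,0,0,0,0,0,0,0,0,0,0,0,0]

```text
time_s: 7.85
tcp_pos: [0.4864, 0.1534, 0.1226]
tool_rot: [-0.002, -3.14, 0.001]
wrist_force: [0.4, 0.3, -1.0]
width: 0.0235
```

>>> step_arm:
  commands: [0,0,0,0,0,0,0,0,0,0,0,0,0,0,0,0,0,0,0,0,0,0,0,0,0,0,0,0]

```text
time_s: 8.18
tcp_pos: [0.487, 0.1554, 0.1233]
tool_rot: [-0.002, 3.141, 0.0]
wrist_force: [-1.0, 0.4, -1.5]
width: 0.0234
```

```bash
cat > look.py <<'E'
import sys
from h import *
from rig import readout,find_in
import cv2
n=sys.argv[1]
s=readout.observe(); print(s['time_s'],s['tcp_pos'],s['tool_rot'],s['width'],s['wrist_force'])
p=eyes.camera_params('wrist'); im=eyes.get_image('wrist'); cv2.imwrite(f'pics/{n}.png',im)
np.savez(n,K=p['camera_matrix'],T=p['world_to_cam'],tcp=s['tcp_pos'],rot=s['tool_rot'])
E
python3 look.py w8
```

```text
8.1833 [0.48702198 0.15542299 0.12327518] [-2.28927272e-03  3.14148512e+00  3.57352282e-04] 0.02337622730734314 [-0.99435408  0.44218691 -1.45715631]
```

View pics/w8.png

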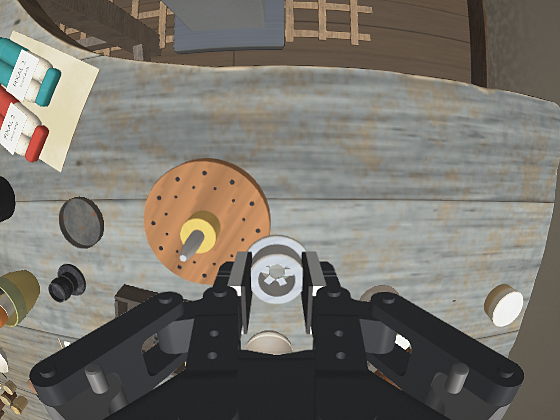

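```bash
cat > nb.py <<'E'
# nut bias + tip estimate: python3 nb.py name
import sys,cv2
from h import *
def load(n):
    d=np.load(n+'.npz'); return dict(camera_matrix=d['K'],world_to_cam=d['T']),d['tcp']
def ext(p,c,r,z):
    P=np.array([proj('wrist',[c[0]+r*np.cos(a),c[1]+r*np.sin(a),z],p) for a in np.linspace(0,6.283,90)]); return P.min(0).round(1),P.max(0).round(1)
if __name__=='__main__':
    p,t=load(sys.argv[1]); u=t[2]-.006
    print('flange top',ext(p,t[:2],.017,u+.003),'collar top',ext(p,t[:2],.013,u+.016),'bore',ext(p,t[:2],.0085,u+.016))
    uv=(float(sys.argv[2]),float(sys.argv[3])); X=plane('wrist',uv,.096,p); print('tip',X,'rel tcp',X-t)
    im=cv2.imread(f'pics/{sys.argv[1]}.png'); cv2.imwrite(f'pics/{sys.argv[1]}c.png',cv2.resize(im[180:320,170:330],None,fx=5,fy=5,interpolation=cv2.INTER_CUBIC)[:600])
E
python3 nb.py w8 182.5 260
```

```text
flange top (array([239.5, 234. ]), array([308.8, 296.5])) collar top (array([245.3, 252.5]), array([302.7, 303.1])) bore (array([255.2, 261.9]), array([292.7, 295. ]))
tip [0.49525507 0.10183374 0.096     ] rel tcp [ 0.00823309 -0.05358925 -0.02727518]
```

View pics/w8c.png

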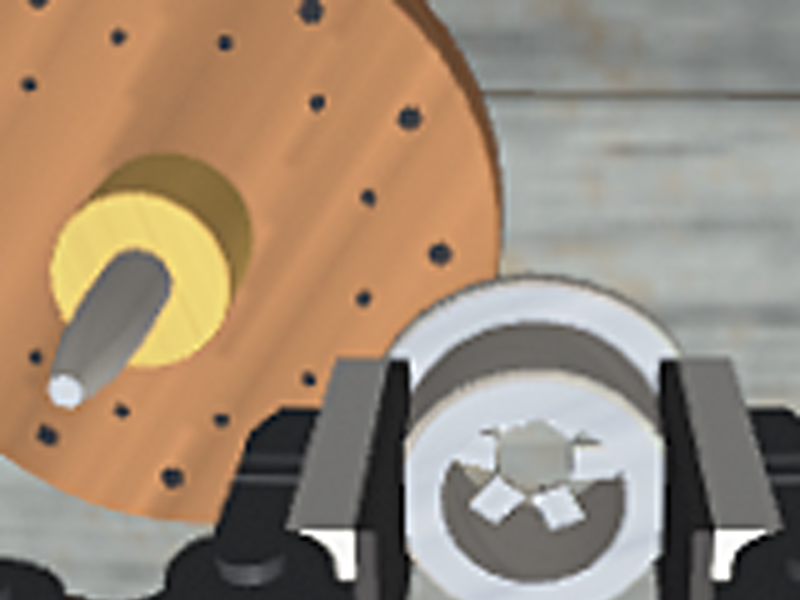

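```bash
python3 nb.py w8 179.9 256.8
```

```text
flange top (array([239.5, 234. ]), array([308.8, 296.5])) collar top (array([245.3, 252.5]), array([302.7, 303.1])) bore (array([255.2, 261.9]), array([292.7, 295. ]))
tip [0.49325455 0.10044402 0.096     ] rel tcp [ 0.00623257 -0.05497896 -0.02727518]
```

>>> step_arm:
  commands: [-1,-0.4,0,0,0,0,0,-0.8,-0.8,0,0,0,0,0,0,-0.8,0,0,0,0,0,0,-0.5,0,0,0,0,0,0,-0.2,0,0,0,0,0]

```text
time_s: 8.65
tcp_pos: [0.5226, 0.0996, 0.123]
tool_rot: [-0.001, -3.141, 0.001]
wrist_force: [-1.0, -0.2, -2.7]
width: 0.0233
```

>>> step_arm:
  commands: [0,0,0,0,0,0,0,0,0,0,0,0,0,0,0,0,0,0,0,0,0,0,0,0,0,0,0,0]

```text
time_s: 8.98
tcp_pos: [0.5228, 0.1014, 0.1234]
tool_rot: [-0.002, 3.141, 0.0]
wrist_force: [0.4, -0.5, -1.7]
width: 0.0234
```

```bash
python3 look.py w9; python3 nb.py w9 276.6 240
```

```text
8.9833 [0.52284104 0.10137274 0.12341317] [-1.91101132e-03  3.14146290e+00  4.94229724e-04] 0.023420304889955987 [ 0.39450797 -0.49904443 -1.6671832 ]
flange top (array([239.4, 234. ]), array([308.7, 296.5])) collar top (array([245.3, 252.5]), array([302.6, 303.1])) bore (array([255.2, 261.9]), array([292.7, 295. ]))
tip [0.5180675  0.10265971 0.096     ] rel tcp [-0.00477354  0.00128697 -0.02741317]
```

View pics/w9c.png

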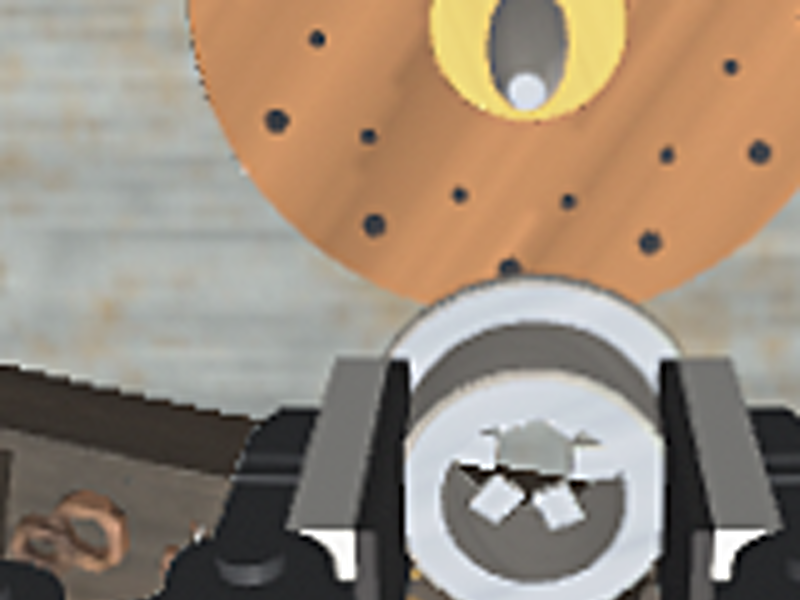

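```bash
python3 nb.py w9 272.1 197.2|tail -1;python3 nb.py w9 272.7 197.4|tail -1
```

```text
tip [0.49376269 0.10021597 0.096     ] rel tcp [-0.02907835 -0.00115677 -0.02741317]
tip [0.49387188 0.10053556 0.096     ] rel tcp [-0.02896916 -0.00083717 -0.02741317]
```

>>> step_arm:
  commands: [0.2,0,0.3,0,0,0,0,0.2,-0.05,0.3,0,0,0,0,0,0,0.2,0,0,0,0,0,0,0.1,0,0,0,0,0,0,0,0,0,0,0]

```text
time_s: 9.45
tcp_pos: [0.5143, 0.0995, 0.1044]
tool_rot: [0.0, -3.14, 0.001]
wrist_force: [-0.3, 0.6, -1.1]
width: 0.024
```

>>> step_arm:
  commands: [0,0,0,0,0,0,0,0,0,0,0,0,0,0,0,0,0,0,0,0,0,0,0,0,0,0,0,0]

```text
time_s: 9.78
tcp_pos: [0.5153, 0.0997, 0.1056]
tool_rot: [-0.0, 3.141, 0.0]
wrist_force: [-0.0, -0.2, -1.3]
width: 0.024
```

```bash
python3 look.py w10; python3 nb.py w10 272.1 220
```

```text
9.7833 [0.51534265 0.09965243 0.10556248] [-1.85922033e-04  3.14096475e+00  1.62194758e-04] 0.023986048257828938 [-0.039161   -0.22539255 -1.30973283]
flange top (array([239.4, 234. ]), array([308.7, 296.5])) collar top (array([245.2, 252.6]), array([302.6, 303.2])) bore (array([255.2, 261.9]), array([292.7, 295. ]))
tip [0.49345968 0.09871047 0.096     ] rel tcp [-0.02188297 -0.00094195 -0.00956248]
```

View pics/w10c.png

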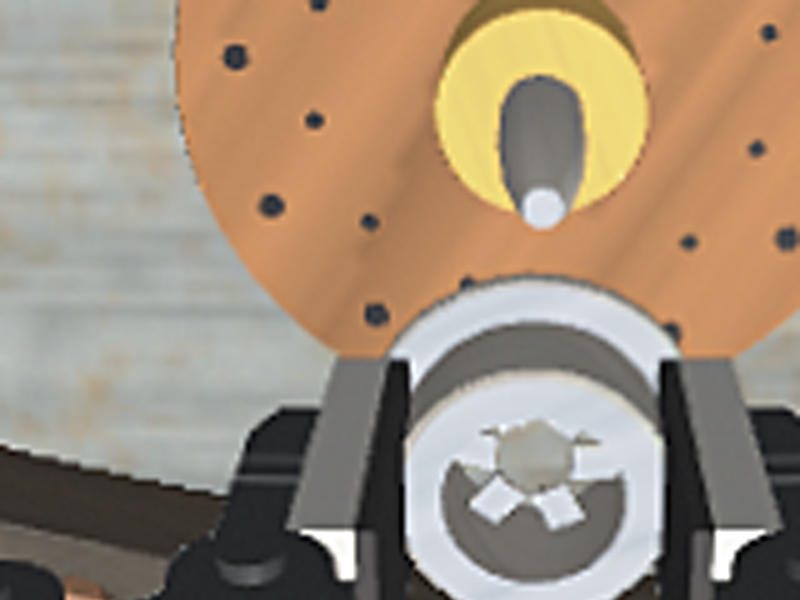

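```bash
python3 nb.py w10 275.6 220.6|tail -1; python3 nb.py w10 275.8 221.0|tail -1; python3 nb.py w10 275.6 220.0|tail -1
```

```text
tip [0.49376457 0.10041021 0.096     ] rel tcp [-0.02157807  0.00075779 -0.00956248]
tip [0.49396819 0.1005074  0.096     ] rel tcp [-0.02137446  0.00085497 -0.00956248]
tip [0.49345944 0.10041025 0.096     ] rel tcp [-0.02188321  0.00075782 -0.00956248]
```

>>> step_arm:
  commands: [0,0.04,-0.2,0,0,0,0,0.25,0,0,0,0,0,0,0.35,0,0,0,0,0,0,0.3,0,0,0,0,0,0,0.18,0,0,0,0,0,0]

```text
time_s: 10.25
tcp_pos: [0.4919, 0.1004, 0.1092]
tool_rot: [0.001, -3.14, 0.0]
wrist_force: [-0.4, -0.5, -1.8]
width: 0.0234
```

>>> step_arm:
  commands: [0,0,0,0,0,0,0,0,0,0,0,0,0,0,0,0,0,0,0,0,0,0,0,0,0,0,0,0]

```text
time_s: 10.58
tcp_pos: [0.4937, 0.1005, 0.1094]
tool_rot: [-0.0, 3.141, 0.0]
wrist_force: [0.3, 0.2, -0.8]
width: 0.0239
```

```bash
python3 look.py w11; python3 nb.py w11 275.6 220.6|head -1; python3 - <<'E'
from rig import eyes; import cv2
for n in('scene','top'):
    im=eyes.get_image(n); c=im[170:260,200:310] if n=='scene' else im[180:260,230:330]
    cv2.imwrite(f'pics/{n}11.png',cv2.resize(c,None,fx=5,fy=5,interpolation=cv2.INTER_CUBIC))
E
```

```text
10.5833 [0.49373433 0.10047733 0.10939061] [-2.64629469e-04  3.14113386e+00  1.00114677e-04] 0.023923429641495884 [ 0.27077758  0.23480472 -0.78877199]
flange top (array([239.4, 234. ]), array([308.7, 296.5])) collar top (array([245.3, 252.6]), array([302.6, 303.2])) bore (array([255.2, 261.9]), array([292.7, 295. ]))
```

View pics/w11c.png

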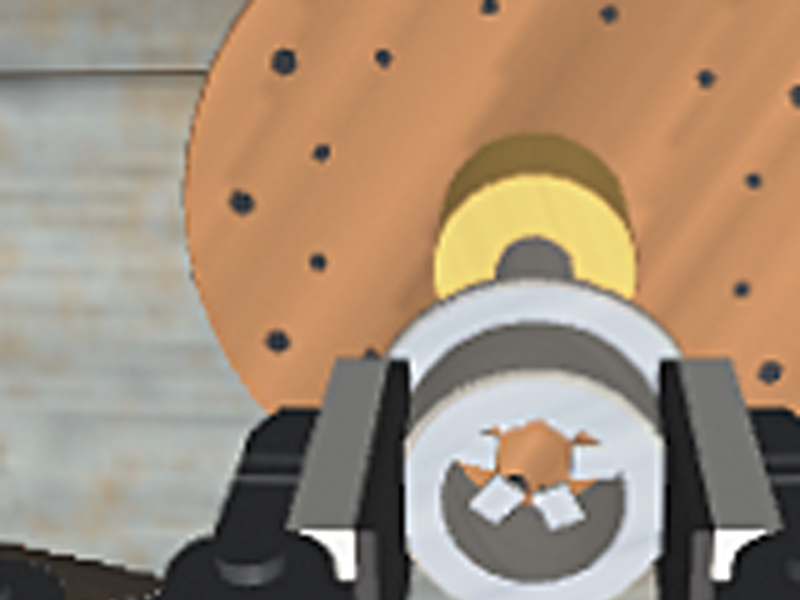

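View pics/scene11.png

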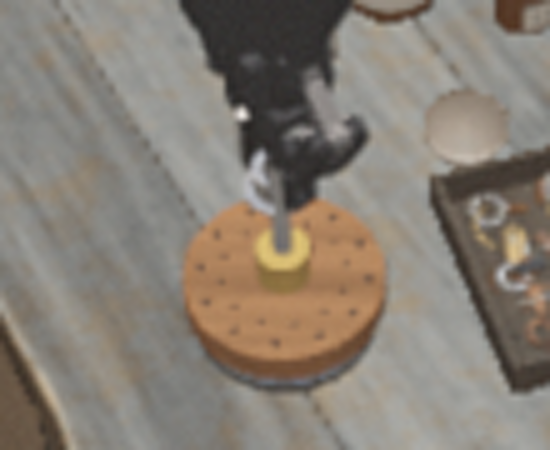

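```bash
python3 - <<'E'
from h import *
P=np.array([proj('scene',[.4937+.017*np.cos(a),.1005+.017*np.sin(a),z]) for a in np.linspace(0,6.28,60) for z in (.1034,.1064)])
f=lambda q:((q-[200,170])*5).round(0)
print('flange',f(P.min(0)),f(P.max(0)),'tip',f(proj('scene',[.4938,.1004,.096])),'hub50',f(proj('scene',[.4938,.1004,.05])),'tcp',f(proj('scene',[.4937,.1005,.1094])))
E
```

```text
flange [238. 155.] [312. 217.] tip [276. 197.] hub50 [279. 255.] tcp [275. 179.]
```

View pics/top11.png

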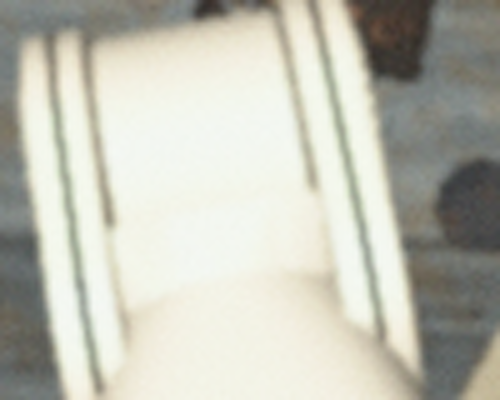

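```bash
python3 - <<'E'
import cv2
im=cv2.imread('pics/scene11.png'); c=cv2.resize(im[120:280,200:380],None,fx=3.5,fy=3.5,interpolation=cv2.INTER_CUBIC); cv2.imwrite('pics/scene11z.png',c)
E
```

```text
(no output)
```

View pics/scene11z.png

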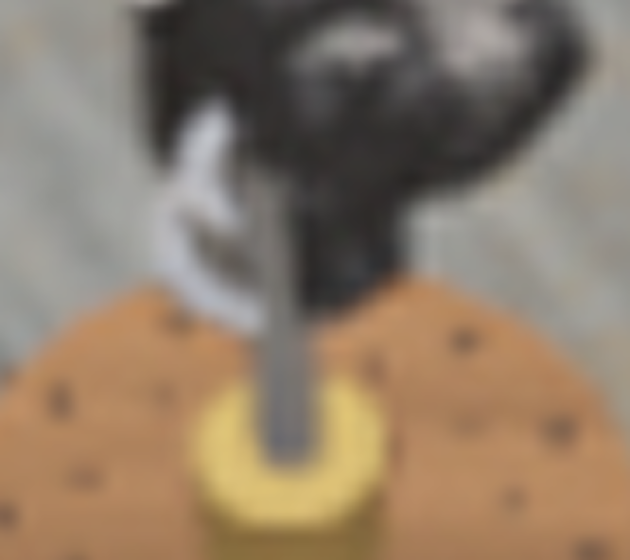

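>>> step_arm:
  commands: [0,0,0.15,0,0,0,0,0,0,0.15,0,0,0,0,0,0,0.15,0,0,0,0,0,0,0.15,0,0,0,0,0,0,0,0,0,0,0]
  grip_force: 80

```text
time_s: 11.15
tcp_pos: [0.4928, 0.1003, 0.0963]
tool_rot: [0.0, -3.14, 0.001]
wrist_force: [0.0, -0.4, -1.9]
width: 0.0228
```

>>> step_arm:
  commands: [0,0,0,0,0,0,0,0,0,0,0,0,0,0]

```text
time_s: 11.32
tcp_pos: [0.4935, 0.1004, 0.0973]
tool_rot: [0.0, -3.142, 0.0]
wrist_force: [-0.2, -0.5, -1.2]
width: 0.0227
```

```bash
python3 look.py w12; python3 nb.py w12 275.6 220.6|head -1
```

```text
11.3167 [0.49345813 0.10043717 0.09725292] [ 3.30238787e-04 -3.14152413e+00  5.83289358e-05] 0.022700530489712614 [-0.21063626 -0.49904129 -1.15313218]
flange top (array([239.4, 234. ]), array([308.7, 296.5])) collar top (array([245.3, 252.6]), array([302.6, 303.2])) bore (array([255.2, 261.9]), array([292.7, 295. ]))
```

View pics/w12c.png

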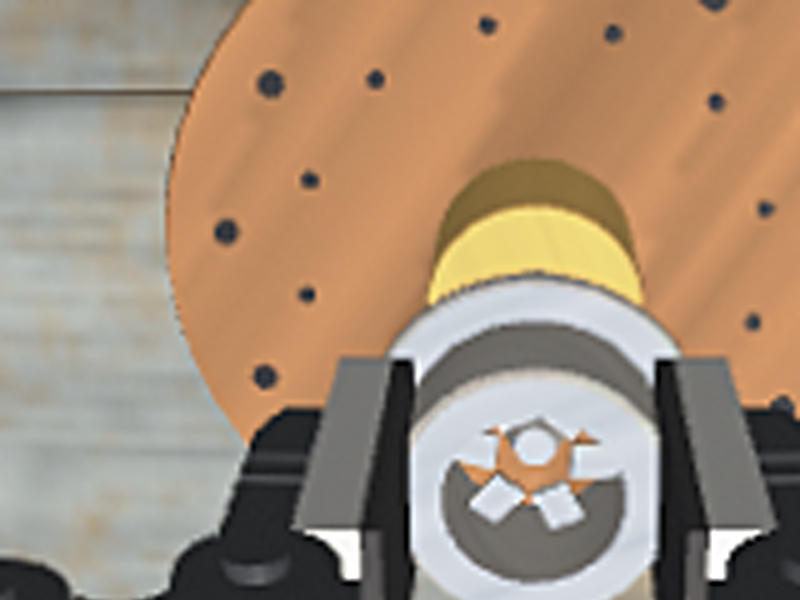

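>>> step_arm:
  commands: [0,0,0.1,0,0,0,0,0,0,0.1,0,0,0,0,0,0,0.1,0,0,0,0,0,0,0.1,0,0,0,0,0,0,0.1,0,0,0,0]

```text
time_s: 11.78
tcp_pos: [0.4933, 0.1004, 0.087]
tool_rot: [0.0, -3.141, 0.0]
wrist_force: [0.1, -0.1, -1.0]
width: 0.0225
```

>>> step_arm:
  commands: [0,0,0,0,0,0,0,0,0,0,0,0,0,0]

```text
time_s: 11.95
tcp_pos: [0.4932, 0.1004, 0.0871]
tool_rot: [0.0, -3.141, 0.0]
wrist_force: [0.7, 0.7, -1.1]
width: 0.0224
```

```bash
python3 look.py w13; python3 nb.py w13 275.6 220.6|head -1
```

```text
11.95 [0.49324389 0.10042466 0.08707527] [ 3.14923792e-04 -3.14107995e+00  4.93657900e-05] 0.022434931788259473 [ 0.68637657  0.65765952 -1.07767395]
flange top (array([239.4, 234. ]), array([308.7, 296.4])) collar top (array([245.2, 252.5]), array([302.6, 303.1])) bore (array([255.1, 261.8]), array([292.7, 294.9]))
```

View pics/w13c.png

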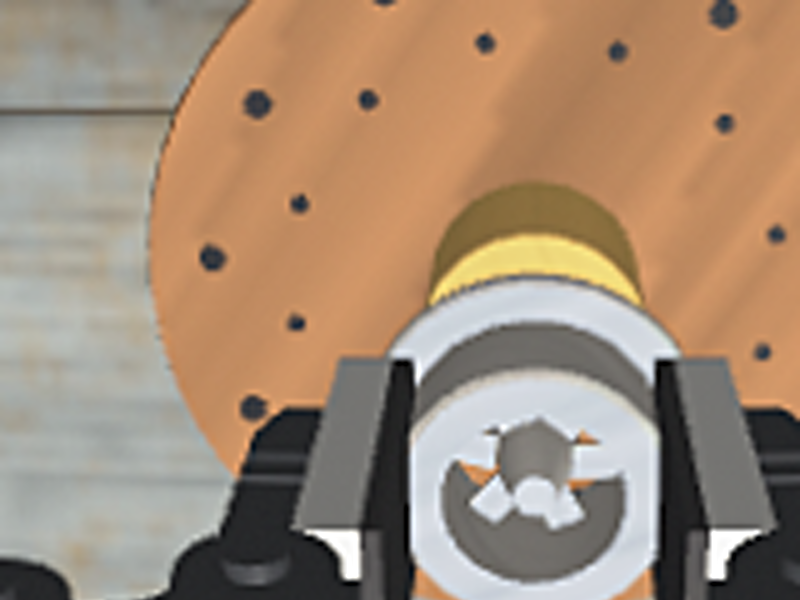

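```bash
python3 - <<'E'
from nb import *
p,t=load('w8')
for z in (.042,.046,.05,.054,.058):
    print(z,plane('wrist',(195,234.5),z,p), [e for e in ext(p,(.4938,.1004),.013,z)], 'w9-10')
p,t=load('w10')
for z in (.042,.046,.05,.054,.058): print(z,ext(p,(.4938,.1004),.013,z))
E
```

```text
0.042 [0.49871585 0.09630344 0.042     ] [array([183. , 211.3]), array([217.1, 244.7])] w9-10
0.046 [0.4972774  0.09737836 0.046     ] [array([181.5, 212.8]), array([216.2, 246.7])] w9-10
0.05 [0.49583895 0.09845327 0.05      ] [array([180. , 214.3]), array([215.2, 248.7])] w9-10
0.054 [0.49440051 0.09952819 0.054     ] [array([178.5, 215.9]), array([214.2, 250.8])] w9-10
0.058 [0.49296206 0.1006031  0.058     ] [array([176.9, 217.6]), array([213.2, 253. ])] w9-10
0.042 (array([255.5, 176. ]), array([295.7, 215.2]))
0.046 (array([255.2, 177.1]), array([296.1, 216.9]))
0.05 (array([254.8, 178.1]), array([296.5, 218.7]))
0.054 (array([254.4, 179.3]), array([296.9, 220.6]))
0.058 (array([253.9, 180.4]), array([297.3, 222.5]))
```

>>> step_arm:
  commands: [0,0,0.1,0,0,0,0,0,0,0.1,0,0,0,0,0,0,0.1,0,0,0,0,0,0,0.1,0,0,0,0,0,0,0.1,0,0,0,0]

```text
time_s: 12.42
tcp_pos: [0.494, 0.1006, 0.0783]
tool_rot: [-0.0, 3.14, 0.001]
wrist_force: [-2.7, -0.5, 9.9]
width: 0.0227
```

>>> step_arm:
  commands: [0,0,0.1,0,0,0,0,0,0,0.1,0,0,0,0,0,0,0.1,0,0,0,0]

```text
time_s: 12.67
tcp_pos: [0.4942, 0.1007, 0.0729]
tool_rot: [-0.0, 3.139, 0.001]
wrist_force: [-2.4, -0.4, -0.4]
width: 0.0226
```

>>> step_arm:
  commands: [0,0,0,0,0,0,0,0,0,0,0,0,0,0]

```text
time_s: 12.83
tcp_pos: [0.494, 0.1006, 0.0715]
tool_rot: [-0.0, 3.14, 0.001]
wrist_force: [-0.0, -0.5, 2.4]
width: 0.0229
```

```bash
python3 look.py w14; python3 nb.py w14 275.6 220.6|head -1
```

```text
12.8333 [0.4939952  0.10059161 0.07150801] [-3.31814151e-04  3.14029360e+00  5.13004637e-04] 0.022876537072233295 [-0.01008358 -0.48342672  2.39545637]
flange top (array([239.4, 234. ]), array([308.7, 296.4])) collar top (array([245.3, 252.6]), array([302.6, 303.1])) bore (array([255.2, 261.9]), array([292.7, 295. ]))
```

View pics/w14c.png

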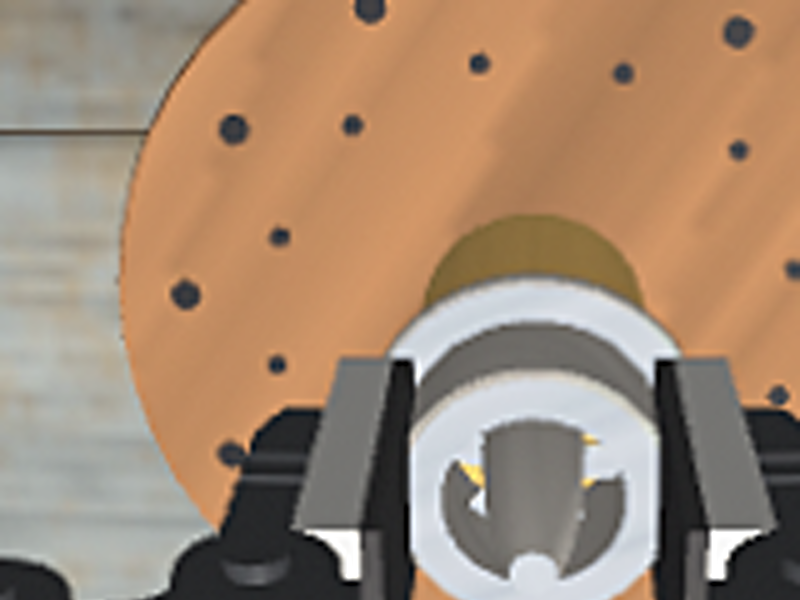

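>>> step_arm:
  commands: [0,0,0.05,0,0,0,0,0,0,0.05,0,0,0,0,0,0,0.05,0,0,0,0]

```text
time_s: 13.13
tcp_pos: [0.4942, 0.1006, 0.0695]
tool_rot: [-0.0, 3.14, 0.001]
wrist_force: [-1.9, -0.2, 9.1]
width: 0.0223
```

>>> step_arm:
  commands: [0,0,0.04,0,0,0,0]

```text
time_s: 13.22
tcp_pos: [0.4941, 0.1006, 0.0687]
tool_rot: [-0.0, 3.14, 0.001]
wrist_force: [-2.1, 0.4, 8.5]
width: 0.0227
```

>>> step_arm:
  commands: [0,0,0.04,0,0,0,0]

```text
time_s: 13.3
tcp_pos: [0.4941, 0.1006, 0.0679]
tool_rot: [-0.0, 3.14, 0.001]
wrist_force: [-2.9, 0.6, 8.9]
width: 0.0228
```

>>> step_arm:
  commands: [0,0,0.03,0,0,0,0]

```text
time_s: 13.38
tcp_pos: [0.4941, 0.1006, 0.0672]
tool_rot: [-0.0, 3.14, 0.001]
wrist_force: [-2.4, 0.2, 7.9]
width: 0.0227
```

>>> step_arm:
  commands: [0,0,0.03,0,0,0,0]

```text
time_s: 13.47
tcp_pos: [0.4941, 0.1006, 0.0666]
tool_rot: [-0.0, 3.14, 0.001]
wrist_force: [-2.5, -0.5, 7.7]
width: 0.0226
```

>>> step_arm:
  commands: [0,0,0.03,0,0,0,0,0,0,0.03,0,0,0,0]

```text
time_s: 13.63
tcp_pos: [0.494, 0.1006, 0.0653]
tool_rot: [-0.0, 3.14, 0.001]
wrist_force: [-1.7, 0.1, 8.3]
width: 0.0224
```

>>> step_arm:
  commands: [0,0,0.03,0,0,0,0]

```text
time_s: 13.72
tcp_pos: [0.494, 0.1006, 0.0647]
tool_rot: [-0.0, 3.14, 0.001]
wrist_force: [-2.4, 0.2, 7.2]
width: 0.0226
```

>>> step_arm:
  commands: [0,0,0.03,0,0,0,0]

```text
time_s: 13.8
tcp_pos: [0.494, 0.1006, 0.0641]
tool_rot: [-0.0, 3.14, 0.001]
wrist_force: [-1.5, -0.3, 8.8]
width: 0.0225
```

>>> step_arm:
  commands: [0,0,0.02,0,0,0,0]

```text
time_s: 13.88
tcp_pos: [0.494, 0.1006, 0.0637]
tool_rot: [-0.0, 3.14, 0.001]
wrist_force: [-2.4, -1.1, 8.9]
width: 0.0229
```

>>> step_arm:
  commands: [0,0,0.02,0,0,0,0]

```text
time_s: 13.97
tcp_pos: [0.494, 0.1006, 0.0635]
tool_rot: [-0.0, 3.14, 0.001]
wrist_force: [-2.8, -0.5, 10.4]
width: 0.023
```

>>> step_arm:
  commands: [0,0,0.02,0,0,0,0]

```text
time_s: 14.05
tcp_pos: [0.494, 0.1006, 0.0632]
tool_rot: [-0.0, 3.14, 0.001]
wrist_force: [-2.2, -0.8, 11.3]
width: 0.0225
```

>>> step_arm:
  commands: [0,0,0.02,0,0,0,0]

```text
time_s: 14.13
tcp_pos: [0.494, 0.1006, 0.063]
tool_rot: [-0.0, 3.14, 0.001]
wrist_force: [-3.5, -0.2, 12.6]
width: 0.0223
```

>>> step_arm:
  commands: [0,0,0.015,0,0,0,0]

```text
time_s: 14.22
tcp_pos: [0.494, 0.1006, 0.0628]
tool_rot: [-0.0, 3.14, 0.001]
wrist_force: [-3.7, 0.1, 12.4]
width: 0.0227
```

>>> step_arm:
  commands: [0,0,0.01,0,0,0,0,0,0,0,0,0,0,0,0,0,0,0,0,0,0]

```text
time_s: 14.47
tcp_pos: [0.4941, 0.1006, 0.0627]
tool_rot: [-0.0, 3.14, 0.001]
wrist_force: [-3.6, -1.1, 13.4]
width: 0.0228
```

```bash
python3 look.py w15; python3 nb.py w15 275.6 220.6|head -1
```

```text
14.4667 [0.49406716 0.10061763 0.06269755] [-3.36040532e-04  3.13964545e+00  8.16379406e-04] 0.022787885541996154 [-3.62091925 -1.08244495 13.39606689]
flange top (array([239.4, 234.1]), array([308.7, 296.5])) collar top (array([245.3, 252.7]), array([302.6, 303.2])) bore (array([255.2, 262. ]), array([292.7, 295.1]))
```

View pics/w15c.png

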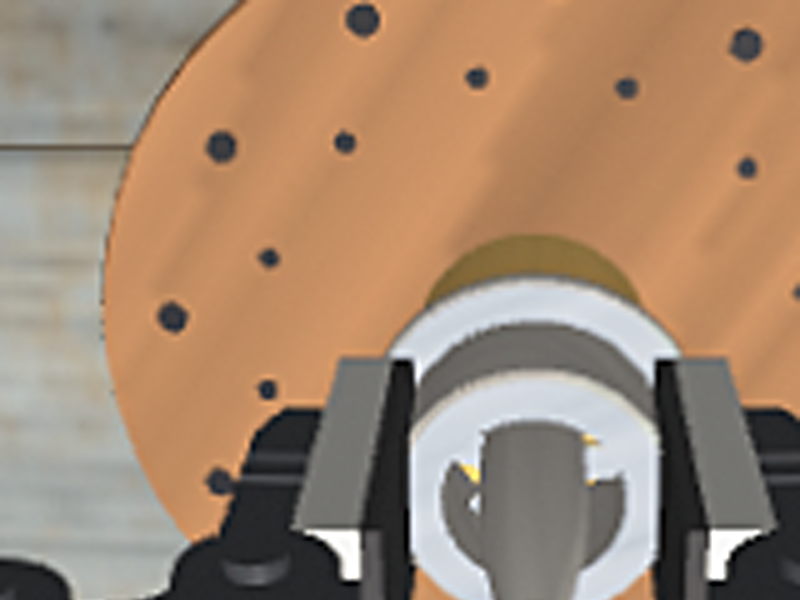

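>>> step_arm:
  commands: [0,0,-0.02,0,0,0,0,0,0,-0.02,0,0,0,0]

```text
time_s: 14.68
tcp_pos: [0.494, 0.1006, 0.0629]
tool_rot: [-0.0, 3.14, 0.001]
wrist_force: [-1.9, -0.4, 6.9]
width: 0.0228
```

>>> step_arm:
  commands: [0,0,-0.02,0,0,0,0,0,0,0,0,0,0,0]

```text
time_s: 14.85
tcp_pos: [0.4939, 0.1006, 0.063]
tool_rot: [-0.0, 3.14, 0.001]
wrist_force: [-1.7, 1.0, 7.5]
width: 0.0222
```

>>> step_arm:
  commands: [0,0,-0.015,0,0,0,0,0,0,0,0,0,0,0]

```text
time_s: 15.02
tcp_pos: [0.4939, 0.1006, 0.063]
tool_rot: [-0.0, 3.14, 0.001]
wrist_force: [-1.3, -0.2, 5.6]
width: 0.0228
```

Now release gently, in small openings.

>>> step_arm:
  commands: [0,0,0,0,0,0,0.3,0,0,0,0,0,0,0.35]
  grip_force: 20

```text
time_s: 15.18
tcp_pos: [0.4934, 0.1004, 0.0623]
tool_rot: [0.0, -3.141, 0.0]
wrist_force: [0.5, -0.1, -0.2]
width: 0.0301
```

>>> step_arm:
  commands: [0,0,0,0,0,0,0.4,0,0,0,0,0,0,0.45,0,0,0,0,0,0,0.45,0,0,0,0,0,0,0.45]

```text
time_s: 15.52
tcp_pos: [0.4931, 0.1003, 0.0621]
tool_rot: [0.0, -3.141, 0.0]
wrist_force: [0.1, 0.2, -0.4]
width: 0.0384
```

```bash
python3 look.py w16; python3 nb.py w16 275.6 220.6|head -1
```

```text
15.5167 [0.49314728 0.10034995 0.06212663] [ 2.47031822e-04 -3.14079412e+00  3.63312912e-04] 0.038415075415408985 [ 0.10941287  0.17491998 -0.41383736]
flange top (array([239.4, 234. ]), array([308.8, 296.5])) collar top (array([245.3, 252.5]), array([302.6, 303.1])) bore (array([255.2, 261.8]), array([292.7, 294.9]))
```

View pics/w16c.png

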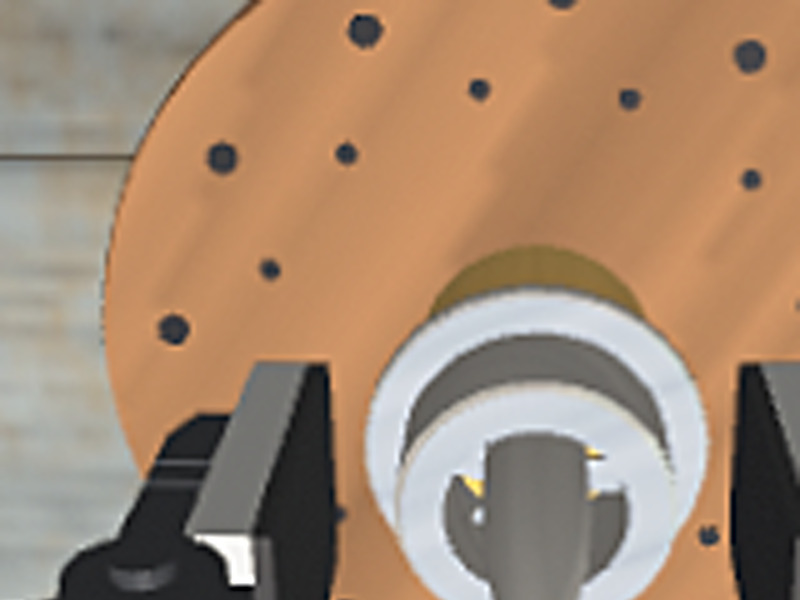

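>>> step_arm:
  commands: [0,0,0,0,0,0,0.6,0,0,-0.1,0,0,0,0.8,0,0,-0.3,0,0,0,0.8,0,0,-0.5,0,0,0,0.8,0,0,-0.5,0,0,0,0.8]

```text
time_s: 15.98
tcp_pos: [0.4934, 0.1004, 0.0915]
tool_rot: [0.0, -3.141, 0.0]
wrist_force: [0.5, -0.4, -0.7]
width: 0.0685
```

>>> step_arm:
  commands: [0,0,-0.6,0,0,0,0.8,0,0,-0.6,0,0,0,0.8,0,0,-0.5,0,0,0,0.8,0,0,-0.3,0,0,0,0.8,0,0,-0.1,0,0,0,0.8]

```text
time_s: 16.4
tcp_pos: [0.4945, 0.1006, 0.1344]
tool_rot: [-0.0, 3.138, 0.001]
wrist_force: [-0.3, 0.1, -0.4]
width: 0.0682
```

>>> step_arm:
  commands: [0,0,-0.4,0,0,0,0.8,0.3,0,-0.4,0,0,0,0.8,0.2,0,0,0,0,0,0.8,0,0,0,0,0,0,0.8,0,0,0,0,0,0,0.8]

```text
time_s: 16.82
tcp_pos: [0.4828, 0.1004, 0.1483]
tool_rot: [0.001, -3.141, 0.0]
wrist_force: [-0.6, 0.1, 0.4]
width: 0.0685
```

>>> step_arm:
  commands: [0,0,0,0,0,0,0.8,0,0,0,0,0,0,0.8,0,0,0,0,0,0,0.8]

```text
time_s: 17.07
tcp_pos: [0.4833, 0.1004, 0.1481]
tool_rot: [0.0, -3.141, 0.0]
wrist_force: [0.5, 0.6, -0.1]
width: 0.0683
```

```bash
python3 look.py w17; python3 - <<'E'
from rig import eyes; import cv2
im=eyes.get_image('scene'); cv2.imwrite('pics/scene17.png',cv2.resize(im[170:260,200:310],None,fx=6,fy=6,interpolation=cv2.INTER_CUBIC))
E
```

```text
17.0667 [0.48330445 0.10040358 0.14813451] [ 2.97678047e-04 -3.14092197e+00  2.19886014e-04] 0.06833029495187252 [ 0.53636724  0.56194403 -0.09422175]
```

View pics/w17.png

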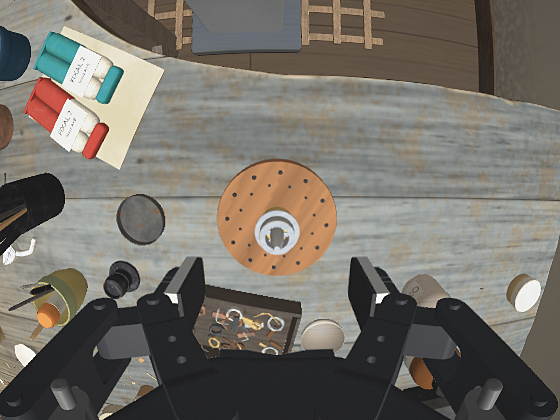

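View pics/scene17.png

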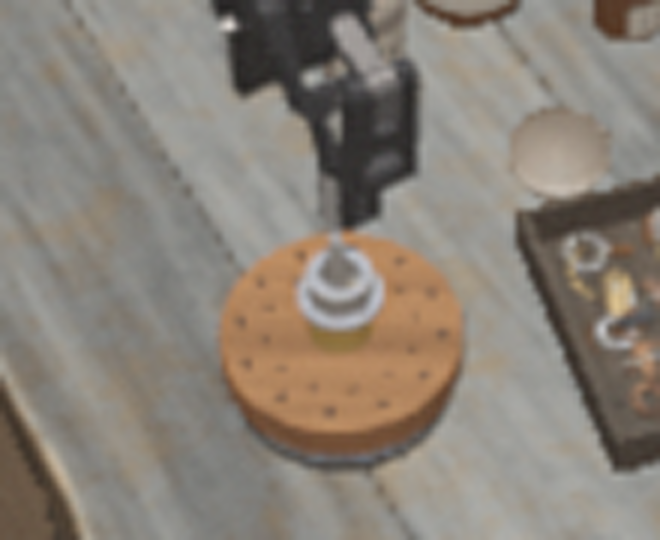

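```bash
python3 -c "
from rig import job,readout
print(job.finish_job()); print(readout.observe()['time_s'])"
```

```text
the job is handed in; nothing more can be done
None
the job is handed in; nothing more can be done
```

I threaded the push nut flange down over the spindle, pressed it onto the brass hub, let go of it and handed the job in at about 17 s. No verdict was reported.

- **Pressing:** The teeth rubbed with a wrist reading of about 8 N. After the flange met the hub, the reading rose to about 13 N over roughly 1 mm. That puts about 5 N on the hub, well under the 12 N that flattens the spring washer.
- **Release:** I eased the arm's load to about 5.6 N before opening the jaws. The tool rose about 0.3 mm as I did this, so the force now on the hub is probably nearer 4 N. I could not measure it after letting go. The teeth hold more than that, so the nut should stay put.
- **Last checks:** The wrist and scene pictures show the nut upright and centred on the hub. The gripper is open and clear, with the wrist force back near zero. I saw no contact with the loupe, pot or pliers, but I did not measure their positions again.
- **Disagreements:** The wrist camera was about 3 pixels (1–2 mm) off sideways. I corrected for this using the nut as it sat in the jaws. A sideways force of 2–4 N showed while pressing, so the nut may sit slightly off centre, by well under 1 mm.

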